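Dial open the padlock on the tool chest's hasp and hold it up

ROBOT

A 6-joint arm with a two-finger parallel gripper is mounted at the origin on the work surface. World frame = base frame: x ahead of the robot, y to its left, z up, the work surface at z = 0. Lengths are in m, angles in rad, forces in N, time in s.
With the tool pointing down it reaches from about 0.275 to 1 m from the base axis. Payload 8.4 kg.
Tool frame: the origin (TCP) lies on the centre line of the jaws, within the pads' length; the fingertips stand 17 mm ahead of it and the grasp point (between the pads) lies 2 mm behind it (bot.tcp_to_tips is the z of the fingertips in the tool frame, in m); z points along the fingers, y is the line along which they close (so a half turn about z gives the same grasp; the last joint's range is limited). The gripper opens to 85 mm and grips with 20 to 120 N. Pads are 22 mm wide; open, the fingers measure 114 mm over their backs; the gripper's body (76 mm by 85 mm) begins 54 mm behind the grasp point. The pads swing forward as they close: fully open they stand 13 mm farther back than shut.
Start: joints at [1.201, 0.353, 1.633, -0, 1.155, -0.002], TCP at [0.225, 0.583, 0.248] pointing down, gripper open.
Joint ranges: [-2.63, 2.63], [-0.92, 2.1], [0.06, 2.66], [-1.3, 4.44], [0, 2.69], [-3.02, 3.02]. Speed limits (rad/s): [2.22, 2.22, 2.79, 3.14, 3.14, 3.14].

INTERFACE

Orientations are given as a unit quaternion [x, y, z, w].
In Python, from workcell import bot, hand, kinematics, get_obs, vision, hand_in gives the robot as it stands. The module is installed in compiled form; this text tells all that it offers. Calls block until the motion is done:
- bot.reach(position, orientation): joint-space move of the TCP to a pose.
- bot.servo_line(position, ori=None, velocity=0.15): straight line of the TCP; ori=None keeps the orientation; velocity is the mean speed in m/s.
- bot.goto_joints(angles): joint-space move.
- hand.move_gripper(opening, strength=None): finger opening in m; strength is the grip in N (None keeps the last); returns when the fingers have stopped.
- bot.dwell(seconds).
- kinematics.solve_ik(position, orientation): joint angles nearest the present ones, or None.
- get_obs(): the state.
- vision.read_camera(name): name is "side" or "top"; returns a dict with "frame" (420x560x3 uint8, red, green, blue), "intrinsics" (3x3 intrinsics, pixels), "dist" ([k1, k2, p1, p2, k3] as OpenCV has them; the pictures are not rectified), "view" (4x4, takes a point from world to camera coordinates). Camera axes: x right, y down, z forward; pixel columns grow to the right and rows downward; lengths in m; the calibration is good to about 2 mm. A picture is of the moment at which its call begins. There is no depth.
A pose or a line that the arm cannot do raises bot.IKError and nothing moves.
- hand_in(): hands the job in; it is judged then, once.
The state is a dict: "time_s": time; "joint_pos": joint angles; "joint_vel": joint speeds; "joint_efforts": joint torques, N m; "position": TCP position; "orientation": TCP orientation; "wrist_force": force on the tool from outside, world axes, zero at the start; "ft_torque": the same for the moment, N m; "gripper_width": finger opening in m; "grip_force": force on a finger pad.
Only numpy, scipy, OpenCV 4.12 (cv2) and the standard library are available. Lean on these libraries where they do the work, as an engineer would, in place of code of your own. Each camera call takes 0.05 s, during which the arm holds its last target. There are 200 camera calls.

TASK

The drawers of the red tool chest are barred by a hasp whose combination padlock lies dial up on the chest; all but its last number is already dialled, so turn the dial clockwise, click by click, until its red mark clicks home at the white line on the lock's body, and leave it there. Then pull the lock body away from the staple until the shackle stands fully open, unhook the lock from the staple and lift it clear, without shifting the things that lie about on the chest. Finish still holding the open lock in the gripper, dial up and still, at least 10 cm above the chest top.

Things in the scene. Friction and masses are not known exactly. Their poses are not given: they have to be found in the camera images.
- chest: Red steel two-drawer tool chest, 280 (x) x 520 (y) x 160 (z) mm, fixed on the bench at a changing place and yaw. Origin: centre of its underside; x points from drawer front to back. A steel locking bar stands before the drawers; from its top a hinged hasp leaf (44 mm wide, 2.5 mm thick) lies back over the chest top, the staple standing up through its slot.
- staple (a point): Centre of the hole in the staple, a fixed upright steel loop on the chest top near its front, 27 mm wide (chest y), 25 mm tall, 5 mm thick (chest x). The hole runs along chest x, 17 mm wide, open from the chest top to 20 mm above it; this point is 12 mm above the chest top. The hasp leaf ends 6.5 mm behind it (chest +x); the lock body passes over it.
- lock_center (a point): Centre of the loose steel padlock's body, 58 (x) x 50 (y) x 24 (z) mm, flat sides, 0.4 to 0.6 kg in all, lying flat on the chest top (this point 12 mm above it). Axes: z up through the dial, -x towards the shackle, roughly the chest's front. Shut, the staple stands about 14 mm in front of the body's -x face. Pulling the body to lock +x takes up about 15 mm of slack, then draws the shackle.
- dial_grip (a point): On the dial's axis, 35 mm above the lock's underside, half-way up its grip: a black fluted knob 30 mm in diameter, 14 mm tall (28 to 42 mm above the lock's underside), on a dial disc 42 mm in diameter centred on the lock's body. The disc has ten ticks, nine white and one red; the red one and a red bar on the knob's top show its angle.
- shackle_bow (a point): Middle of the bow of the shackle, an 8 mm round bar; shut, the bow reaches 39 mm beyond the body's -x face. Legs at lock y = +14 mm (toe, passes through the staple's hole) and -14 mm (heel, outside it). Drawn fully, the toe's end stands 16 mm off the face: bring the body back till its face is at or a few mm from the staple, which then stands in that gap, and the lock lifts straight up.
- dial (a joint): Angle of the dial in the lock's body, rad, growing clockwise seen from above. Starts 2 to 4 clicks short of home (-2.6 to -1.2). Ten sprung clicks a turn, 0.63 rad apart, pull it to each tick (about 0.02 N m). At 0 the red mark meets the white line on the body's top at the shackle side; only there (within about 0.15) can the shackle be drawn. It can be turned past.
- shackle (a joint): How far the shackle is drawn out of the lock's body, m: 0 shut, 0.020 fully open. Drawing it with the dial home takes about 5 N, up to 20 N with rubbing on chest and staple; it stays where it is left.
- jar_center (a point): Glass jar with a steel lid, 60 mm in diameter, 72 mm tall, standing on the chest top to the left of the lock; centre. Leave it.
- tape_center (a point): Yellow tape measure lying on the chest top, 66 x 62 x 34 mm, to the left of the lock (changes places with the jar); centre. Leave it.
- spanner_center (a point): Steel spanner lying on the chest top to the right of the lock, 180 mm long, 38 mm wide, 8 mm thick; centre. Leave it.
Not all that is in view belongs to the job. Leave any green look-alike of the part that bears lock_center alone.

How it is judged:
By the outcome, as a careful person would: the job done as asked, in the order asked, and still so for the second after the job is handed in, while the arm keeps its last pose, push and grip.
It also fails if it takes over 64 s, if anything falls off the work surface, if the arm or the gripper's body presses on something with over 40 N, if the wrist force passes 120 N, or if a joint passes its speed limit or range.

## Working session

There is one attempt and no reset: what is moved stays moved. The work goes in short steps, each a Python script; the robot and the scene stay as the last script left them, time stands still between calls to the robot, and variables do not carry over. Pictures are saved under pics/ and viewed, at most 10 in all, crops included, and the job is handed in when it is done.

```bash
mkdir -p pics; cat > h.py <<'E'
import numpy as np, cv2
from workcell import bot, hand, kinematics, get_obs, vision, hand_in
def ray(c,uv):
    p=cv2.undistortPoints(np.array(uv,float).reshape(-1,1,2),np.array(c["intrinsics"],float),np.array(c["dist"],float)).reshape(-1,2)
    V=np.array(c["view"]);R,t=V[:3,:3],V[:3,3]
    d=np.c_[p,np.ones(len(p))]@R
    return -R.T@t,d
def onz(c,uv,z):
    o,d=ray(c,uv);return o+d*((z-o[2])/d[:,2])[:,None]
def pix(c,P):
    V=np.array(c["view"]);r=cv2.Rodrigues(V[:3,:3])[0]
    return cv2.projectPoints(np.array(P,float).reshape(-1,3),r,V[:3,3],np.array(c["intrinsics"],float),np.array(c["dist"],float))[0].reshape(-1,2)
def snap(n,f=None):
    c=vision.read_camera(n)
    if f: cv2.imwrite("pics/"+f,cv2.cvtColor(c["frame"],cv2.COLOR_RGB2BGR))
    return c
E
python3 - <<'E'
from h import *
import pickle
for n in("top","side"):
    c=snap(n,n+"0.png"); V=np.array(c["view"]); print(n,-V[:3,:3].T@V[:3,3],V[2,:3],c["intrinsics"][0][0])
    pickle.dump({k:np.array(v) for k,v in c.items()},open(n+"0.pkl","wb"))
o=get_obs();print(o["time_s"],o["orientation"],bot.tcp_to_tips)
E
```

```text
top [0.40076972 0.04058252 0.98950291] [ 0.16297912  0.01080664 -0.98657033] 438.5436645391878
side [ 0.17799166 -0.7417009   0.824915  ] [ 0.31791969  0.69802735 -0.64162675] 490.471736422257
0.1 [ 1.82866982e-01  9.83137478e-01 -5.96761757e-04 -1.05476592e-04] 0.017
```

View pics/top0.png

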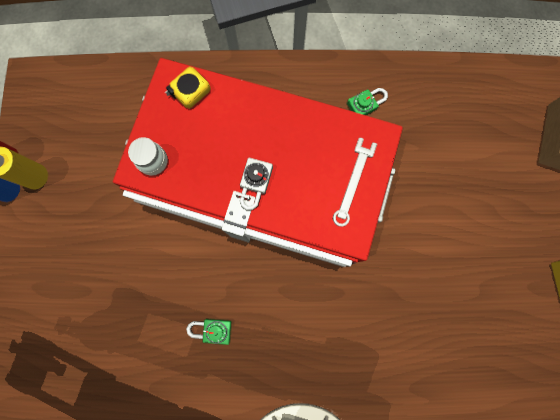

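View pics/side0.png

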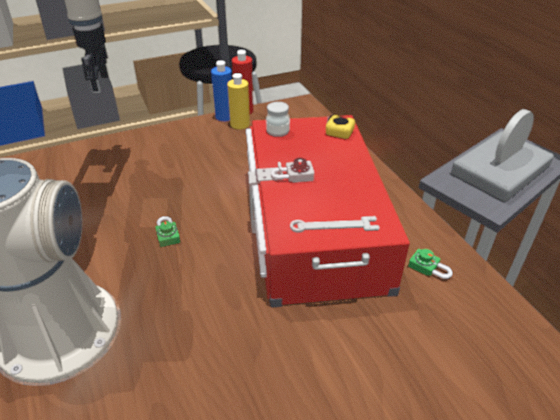

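Top view: the steel lock is at about (256,175), with the staple and hasp at (240,205), the jar at (148,156), the tape at (188,88) and the spanner from (342,217) to (366,147). The green locks are decoys. Next I'll zoom in on the lock in both views.

```bash
python3 - <<'E'
from h import *
import pickle
T=pickle.load(open("top0.pkl","rb"));S=pickle.load(open("side0.pkl","rb"))
a=cv2.resize(T["frame"][150:240,215:290],None,fx=5,fy=5,interpolation=cv2.INTER_CUBIC)
b=cv2.resize(S["frame"][150:190,245:320],None,fx=5,fy=5,interpolation=cv2.INTER_CUBIC)
im=np.zeros((450,760,3),np.uint8);im[:,:375]=a;im[:200,380:755]=b
cv2.imwrite("pics/zoom0.png",im[...,::-1])
hsv=cv2.cvtColor(T["frame"],cv2.COLOR_RGB2HSV)
m=((hsv[...,1]>180)&((hsv[...,0]<6)|(hsv[...,0]>174))&(hsv[...,2]>120)).astype(np.uint8)
m[:, :100]=0
cs=max(cv2.findContours(m,0,2)[0],key=cv2.contourArea)
q=cv2.approxPolyDP(cv2.convexHull(cs),8,True).reshape(-1,2);print(q);print(onz(T,q,.16))
# body white
m2=((hsv[...,1]<80)&(hsv[...,2]>110)).astype(np.uint8)
n,l,st,ce=cv2.connectedComponentsWithStats(m2)
for i in range(1,n):
    if st[i,4]>15 and 215<ce[i][0]<290 and 150<ce[i][1]<240: print(st[i],ce[i])
E
```

```text
[[159  59]
 [401 126]
 [367 258]
 [114 183]]
[[ 0.84134261  0.29418695  0.16      ]
 [ 0.69320661 -0.19837082  0.16      ]
 [ 0.43255031 -0.12110386  0.16      ]
 [ 0.57803724  0.37000156  0.16      ]]
[ 123  158  230  109 3105] [240.68502415 216.88438003]
[253 170   5   5  21] [255.19047619 171.95238095]
```

View pics/zoom0.png

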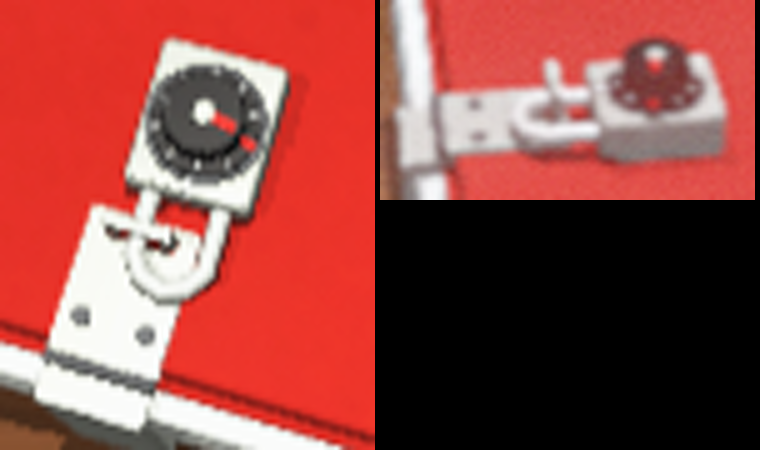

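Zoomed in, the red mark points right and down at (250,145), and home is down-left along the shackle axis. That's about 70°, or 2 clicks clockwise. I'll compute the exact values next.

```bash
cat >> h.py <<'E'
def measure(T,box=(215,150,290,240),zt=.184):
    x0,y0,x1,y1=box
    f=T["frame"][y0:y1,x0:x1];k=6
    f=cv2.resize(f,None,fx=k,fy=k,interpolation=cv2.INTER_CUBIC)
    up=lambda p:(np.array(p,float)+.5)/k-.5+[x0,y0]
    hsv=cv2.cvtColor(f,cv2.COLOR_RGB2HSV)
    red=((hsv[...,1]>110)&((hsv[...,0]<9)|(hsv[...,0]>171))&(hsv[...,2]>90)).astype(np.uint8)
    n,l,st,ce=cv2.connectedComponentsWithStats(red)
    big=np.isin(l,[i for i in range(1,n) if st[i,4]>3000])
    marks=[(st[i,4],onz(T,[up(ce[i])],.19)[0][:2].round(4)) for i in range(1,n) if 40<st[i,4]<=3000]
    m=(~big).astype(np.uint8); m=cv2.morphologyEx(m,cv2.MORPH_OPEN,np.ones((75,75),np.uint8) if 0 else cv2.getStructuringElement(2,(91,91)))
    dark=((hsv[...,2]<90)&(m>0)).astype(np.uint8)
    c=max(cv2.findContours(dark,0,2)[0],key=cv2.contourArea)
    (dc,r)=cv2.minEnclosingCircle(c)
    bodyc=[q for q in cv2.findContours(m,0,2)[0] if cv2.pointPolygonTest(q,dc,False)>0][0]
    P=onz(T,up(bodyc.reshape(-1,2)),zt)[:,:2]
    rect=cv2.minAreaRect((P*1000).astype(np.float32))
    return dict(disc=onz(T,[up(dc)],.188)[0],rect=rect,marks=marks,r=r/k)
E
python3 - <<'E'
from h import *
import pickle
T=pickle.load(open("top0.pkl","rb"));S=pickle.load(open("side0.pkl","rb"))
print(measure(T))
o1,d1=ray(T,[[255.19,171.95]]);o2,d2=ray(S,[[299.6,160]])
A=np.c_[d1[0],-d2[0]];s=np.linalg.lstsq(A,o2-o1,rcond=None)[0]
print(o1+d1[0]*s[0],o2+d2[0]*s[1])
z=lambda p:[215+(p[0]+.5)/5-.5,150+(p[1]+.5)/5-.5]
print("top corners",onz(T,[z(p) for p in[(168,40),(288,72),(250,205),(127,178)]],.184))
print("red tick,cap,bartip",onz(T,[z((250,145))],.188),onz(T,[z((203,112)),z((234,128))],.202))
print("staple top ends",onz(T,[z((108,230)),z((175,243))],.17),"toe/heel at face",onz(T,[z((148,195)),z((218,215))],.172),"bow",onz(T,[z((167,292))],.172))
E
```

```text
{'disc': array([0.58732711, 0.08827028, 0.188     ]), 'rect': ((541.5457763671875, 112.52435302734375), (98.9150390625, 157.7041015625), 86.25931549072266), 'marks': [(np.int32(550), array([0.5876, 0.0813])), (np.int32(330), array([0.5798, 0.0726])), (np.int32(1858), array([0.5518, 0.0964])), (np.int32(63), array([0.5455, 0.1185]))], 'r': 11.614012400309244}
[0.58927666 0.08866868 0.20065983] [0.5885879  0.08889584 0.20050909]
top corners [[0.62127139 0.10324613 0.184     ]
 [0.60863135 0.05763207 0.184     ]
 [0.5573975  0.07171963 0.184     ]
 [0.56779404 0.11800371 0.184     ]]
red tick,cap,bartip [[0.57948974 0.07169395 0.188     ]] [[0.58886169 0.08856761 0.202     ]
 [0.58278719 0.07708232 0.202     ]]
staple top ends [[0.55050966 0.12629549 0.17      ]
 [0.54545634 0.10069222 0.17      ]] toe/heel at face [[0.56366296 0.11104596 0.172     ]
 [0.55588049 0.08431797 0.172     ]] bow [[0.52631721 0.10336515 0.172     ]]
```

```bash
cat >> h.py <<'E'
from scipy.spatial.transform import Rotation as Ro
def Q(phi):  # tool down, tool x axis at world angle phi-90deg, closing axis y at angle phi
    y=np.array([np.cos(phi),np.sin(phi),0]);z=np.array([0,0,-1.]);return Ro.from_matrix(np.c_[np.cross(y,z),y,z]).as_quat()
def st():
    o=get_obs();print(round(o["time_s"],2),np.round(o["position"],4),"F",np.round(o["wrist_force"],1),"T",np.round(o["ft_torque"],2),"w",round(o["gripper_width"],4),"g",np.round(o["grip_force"],1))
C=np.array([.5888,.0879]);YAW=np.deg2rad(-15.5)
E
python3 - <<'E'
from h import *
for d in range(-180,180,30):
    q=kinematics.solve_ik([*C,.2055],Q(np.deg2rad(d))); print(d,None if q is None else np.round(q,2))
E
```

```text
-180 [ 0.15  0.35  1.74 -0.    1.05 -3.  ]
-150 [ 0.15  0.35  1.74 -0.    1.05  2.76]
-120 [ 0.15  0.35  1.74 -0.    1.05  2.24]
-90 [ 0.15  0.35  1.74 -0.    1.05  1.72]
-60 [ 0.15  0.35  1.74 -0.    1.05  1.19]
-30 [ 0.15  0.35  1.74 -0.    1.05  0.67]
0 [ 0.15  0.35  1.74 -0.    1.05  0.15]
30 [ 0.15  0.35  1.74 -0.    1.05 -0.38]
60 [ 0.15  0.35  1.74 -0.    1.05 -0.9 ]
90 [ 0.15  0.35  1.74 -0.    1.05 -1.43]
120 [ 0.15  0.35  1.74 -0.    1.05 -1.95]
150 [ 0.15  0.35  1.74 -0.    1.05 -2.47]
```

```bash
python3 - <<'E'
from h import *
p=np.deg2rad(38)
bot.reach([*C,.30],Q(p)); hand.move_gripper(.05,25)
bot.servo_line([*C,.206],velocity=.1); st()
hand.move_gripper(.02,30); st()
for k in (1,2):
    bot.reach([*C,.206],Q(p-np.deg2rad(36*k))); st()
bot.dwell(.2)
hand.move_gripper(.05); st()
bot.servo_line([*C,.30],velocity=.15)
bot.reach([.50,.33,.35],Q(np.deg2rad(74.5)))
T=snap("top")
a=cv2.resize(T["frame"][150:240,215:290],None,fx=5,fy=5,interpolation=cv2.INTER_CUBIC)
S=snap("side");b=cv2.resize(S["frame"][150:190,245:320],None,fx=5,fy=5,interpolation=cv2.INTER_CUBIC)
im=np.zeros((450,760,3),np.uint8);im[:,:375]=a;im[:200,380:755]=b
cv2.imwrite("pics/zoom1.png",im[...,::-1]); st()
import pickle; pickle.dump({k:np.array(v) for k,v in T.items()},open("top1.pkl","wb"))
E
```

```text
3.84 [0.5893 0.0879 0.2067] F [-0.5 -0.6  0.4] T [-0.01 -0.01  0.04] w 0.0498 g 0.0
4.17 [0.589  0.0878 0.207 ] F [-2.8 -1.3  5. ] T [-0.23  0.43 -0.03] w 0.0286 g 29.5
4.82 [0.5892 0.0878 0.207 ] F [-1.1 -1.6  5.1] T [-0.18  0.23 -0.05] w 0.0285 g 29.5
5.47 [0.5892 0.0877 0.207 ] F [-1.9 -1.   5.4] T [-0.26  0.25 -0.03] w 0.0282 g 29.6
6.01 [0.5887 0.0879 0.2059] F [-0.4  0.6 -0.1] T [-0.02  0.02 -0.  ] w 0.0502 g 0.0
8.19 [0.5003 0.3293 0.3495] F [-0.2 -0.4 -0.4] T [-0.02  0.02 -0.04] w 0.0499 g 0.0
```

View pics/zoom1.png

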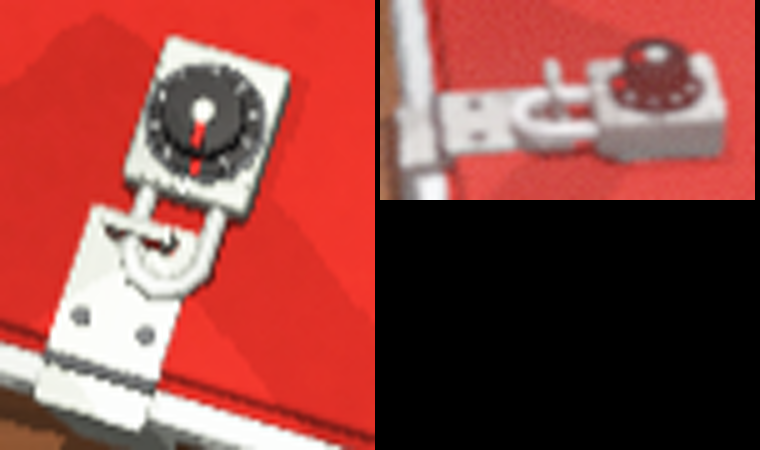

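The red mark now points down at (195,170), close to the lock's axis. I'll compute the angle that's left.

```bash
python3 - <<'E'
from h import *
import pickle
z=lambda p:[215+(p[0]+.5)/5-.5,150+(p[1]+.5)/5-.5]
for n in("top0","top1"):
    T=pickle.load(open(n+".pkl","rb"))
    k=8;f=cv2.resize(T["frame"][150:240,215:290],None,fx=k,fy=k,interpolation=cv2.INTER_CUBIC)
    hsv=cv2.cvtColor(f,cv2.COLOR_RGB2HSV);b=f.astype(int)
    red=((b[...,0]-b[...,1:].max(2))>60).astype(np.uint8)
    N,l,s,ce=cv2.connectedComponentsWithStats(red)
    for i in range(1,N):
        uv=(ce[i]+.5)/k-.5+[215,150]
        if s[i,4]<4000 and s[i,4]>30: 
            for h in(.188,.202):
                v=onz(T,[uv],h)[0][:2]-C
                if np.hypot(*v)<.03: print(n,s[i,4],h,v.round(4),np.rad2deg(np.arctan2(v[1],v[0])).round(1))
T=pickle.load(open("top1.pkl","rb"))
P=onz(T,[z(p) for p in[(168,37),(290,70),(252,203),(126,178)]],.184)
print(P.mean(0));d=P[[0,1]]-P[[3,2]];print(np.rad2deg(np.arctan2(d[:,1],d[:,0])))
E
```

```text
top0 956 0.188 [-0.0006 -0.0064] -95.7
top0 956 0.202 [-0.0039 -0.0071] -118.9
top0 560 0.188 [-0.0086 -0.0153] -119.4
top0 560 0.202 [-0.0117 -0.0158] -126.5
top1 804 0.188 [-0.0052  0.0035] 146.0
top1 804 0.202 [-0.0083  0.0026] 162.7
top1 495 0.188 [-0.0174  0.0044] 165.8
top1 495 0.202 [-0.0204  0.0035] 170.2
[0.58945317 0.08737345 0.184     ]
[-15.46283406 -15.37993009]
```

The dial is home: the tick reads 165.8° against 164.5°. Next I'll grip the body and pull.

```bash
cat >> h.py <<'E'
B=np.array([.5892,.0877]); X=np.array([np.cos(YAW),np.sin(YAW)])
def along():
    o=get_obs();return (np.array(o["position"])[:2]-B)@X, np.array(o["wrist_force"])[:2]@X
E
python3 - <<'E'
from h import *
q=Q(np.deg2rad(74.5))
bot.reach([*B,.27],q); hand.move_gripper(.08,60)
bot.servo_line([*B,.181],velocity=.1); st()
hand.move_gripper(.03,70); st()
for s in [.006,.012,.018,.022,.026,.029,.031,.033,.034,.035,.036,.037,.038]:
    bot.servo_line([*(B+X*s),.181],velocity=.03); a=along(); print(s,np.round(a,4),get_obs()["wrist_force"][2].round(1))
    if a[1]<-32: break
st()
S=snap("side");T=snap("top")
b=cv2.resize(S["frame"][140:200,240:330],None,fx=5,fy=5,interpolation=cv2.INTER_CUBIC)
a=cv2.resize(T["frame"][130:240,215:285],None,fx=5,fy=5,interpolation=cv2.INTER_CUBIC)
im=np.zeros((550,800,3),np.uint8);im[:550,:350]=a;im[:300,350:800]=b
cv2.imwrite("pics/z2.png",im[...,::-1])
E
```

```text
10.69 [0.5897 0.0877 0.1816] F [-0.6 -0.1 -0.1] T [-0.04  0.04  0.05] w 0.0799 g 0.0
11.08 [0.5895 0.0876 0.1822] F [-2.5 -1.2  6.9] T [-0.28  0.36 -0.01] w 0.0486 g 72.6
0.006 [ 4.40000e-03 -1.12218e+01] 13.8
0.012 [  0.0105 -10.3845] 12.7
0.018 [ 1.41000e-02 -2.04082e+01] 20.4
0.022 [ 1.76000e-02 -2.27395e+01] 21.7
0.026 [ 2.16000e-02 -2.28202e+01] 21.5
0.029 [  0.0245 -22.9199] 22.9
0.031 [  0.0262 -24.3575] 22.6
0.033 [  0.0282 -23.4799] 22.4
0.034 [  0.029  -25.4407] 22.4
0.035 [  0.03   -25.2657] 22.7
0.036 [  0.031  -24.8655] 23.9
0.037 [  0.032  -24.9075] 23.2
0.038 [  0.0321 -28.2889] 25.3
14.7 [0.6201 0.0789 0.1821] F [-27.6   6.3  25.3] T [1.03 4.35 0.13] w 0.0486 g 74.4
```

View pics/z2.png

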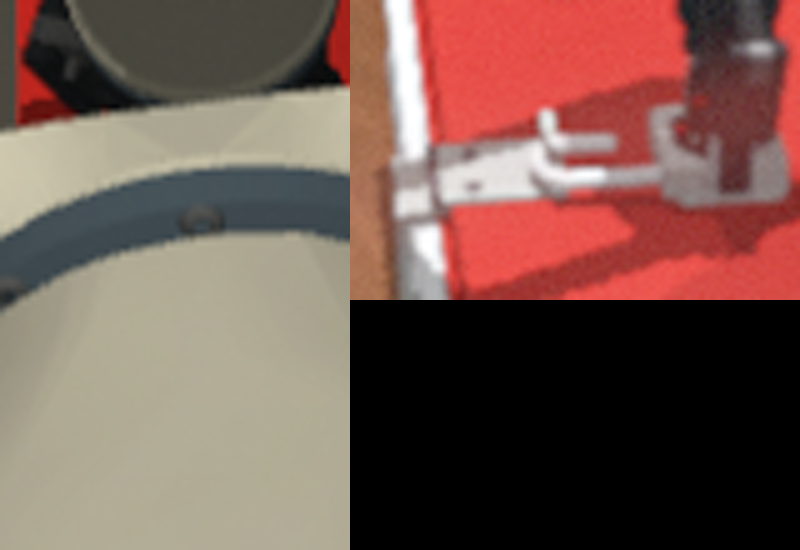

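The side view shows the shackle drawn, with the toe's end at (610,142) standing clear of the body's face at (655,140). I'll pull until it hits a hard stop.

```bash
python3 - <<'E'
from h import *
for s in [.0385,.0395,.0405,.0415,.0425]:
    bot.servo_line([*(B+X*s),.1805],velocity=.03); a=along(); print(s,np.round(a,4),get_obs()["wrist_force"][2].round(1))
    if a[1]<-45: break
E
```

```text
0.0385 [  0.0321 -31.6396] 31.2
0.0395 [ 3.22000e-02 -3.65222e+01] 34.8
0.0405 [ 3.24000e-02 -4.05055e+01] 36.2
0.0415 [ 3.24000e-02 -4.33091e+01] 40.6
0.0425 [ 3.25000e-02 -4.77982e+01] 42.4
```

```bash
python3 - <<'E'
from h import *
for s in [.030,.02,.01,.003,-.002,-.005,-.0075]:
    bot.servo_line([*(B+X*s),.1822],velocity=.04); a=along(); print(s,np.round(a,4),get_obs()["wrist_force"][2].round(1))
    if a[1]>25: break
st()
S=snap("side")
b=cv2.resize(S["frame"][145:195,245:320],None,fx=8,fy=8,interpolation=cv2.INTER_CUBIC)
cv2.imwrite("pics/z3.png",b[...,::-1])
E
```

```text
0.03 [ 0.0297 -4.4435] 2.2
0.02 [0.02   0.9847] -1.2
0.01 [ 0.0092 -2.2478] 0.9
0.003 [ 0.0025 -1.4231] 0.2
-0.002 [-0.0024 -0.8315] 0.1
-0.005 [-0.0052  0.2806] 0.3
-0.0075 [-0.0076  0.9003] 0.3
18.42 [0.5819 0.0897 0.1822] F [1.  0.1 0.3] T [-0.04 -0.2   0.  ] w 0.0482 g 72.8
```

View pics/z3.png

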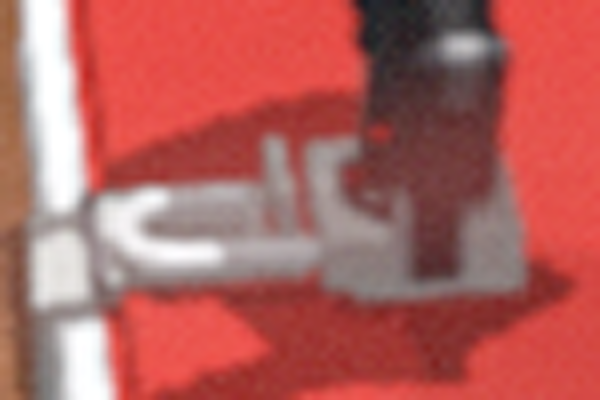

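The staple at (278,185) stands between the toe's end (about 255) and the body's face (about 310). I'll go 1 mm further and then lift, watching the force.

```bash
python3 - <<'E'
from h import *
P=B-X*.0087
bot.servo_line([*P,.1822],velocity=.03)
ok=True
for z in [.184,.187,.190,.195,.200,.206,.212,.218]:
    bot.servo_line([*P,z],velocity=.04); F=np.array(get_obs()["wrist_force"]); print(z,F.round(1))
    if np.linalg.norm(F+[0,0,5])>9: ok=False;break
if ok:
    bot.servo_line([*P,.36],velocity=.1); bot.dwell(.5)
    S=snap("side","s4.png")
    p=pix(S,[*P,.36])[0].astype(int);print(p)
    b=cv2.resize(S["frame"][max(p[1]-50,0):p[1]+70,p[0]-80:p[0]+70],None,fx=5,fy=5,interpolation=cv2.INTER_CUBIC)
    cv2.imwrite("pics/z4.png",b[...,::-1])
st()
E
```

```text
0.184 [ 0.2 -0.4 -5.1]
0.187 [-0.  -0.8 -5.2]
0.19 [-0.3 -0.2 -4.9]
0.195 [ 0.3 -0.9 -5.7]
0.2 [ 0.6 -0.7 -3.6]
0.206 [-0.2  0.2 -4.2]
0.212 [-0.5  0.2 -5.5]
0.218 [-0.4  0.8 -5. ]
[297  96]
23.03 [0.5808 0.09   0.36  ] F [-0.3  1.2 -5.6] T [-0.08 -0.05  0.03] w 0.048 g 72.5
```

View pics/s4.png

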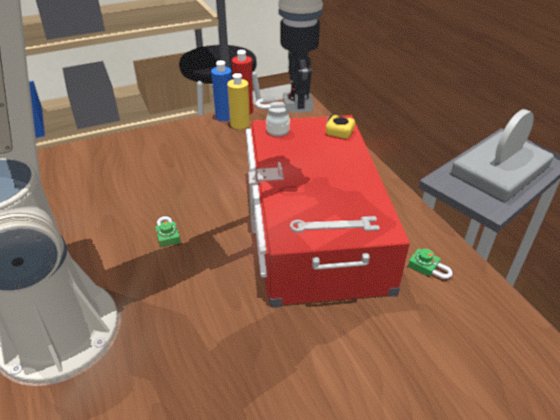

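View pics/z4.png

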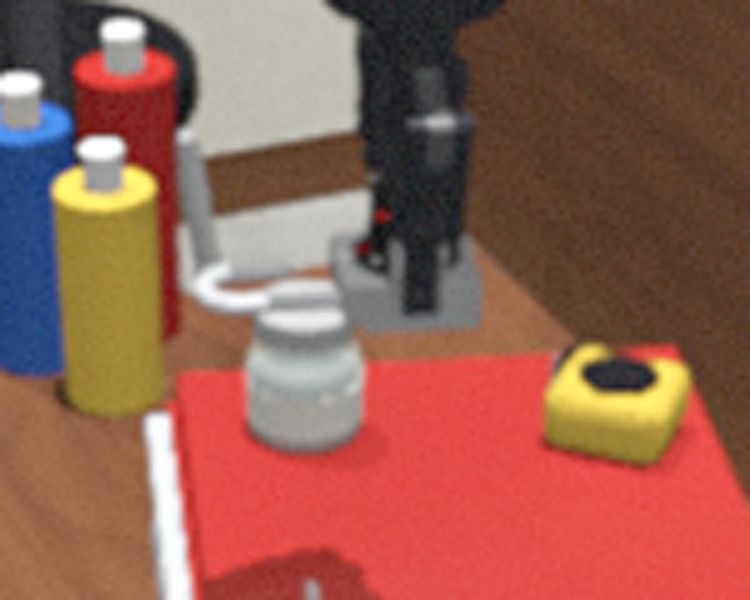

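The lock hangs level about 18 cm above the chest. Its dial is up and home, with the red mark on the shackle side at (365,248) in the zoom, and the shackle is drawn. The jar, tape and spanner haven't moved.

```bash
python3 -c "
from h import *
bot.dwell(.5); st(); print(hand_in())"
```

```text
23.53 [0.5808 0.09   0.36  ] F [ 0.3 -0.5 -5.3] T [-0.04 -0.06  0.02] w 0.0487 g 72.5
the job is handed in; nothing more can be done
None
```

The job is handed in at 23.5 s: the dial was turned two clicks to home, the shackle drawn to its stop, and the open lock is held level, dial up, about 18 cm above the chest, with the jar, tape and spanner showing no movement in the side view.

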